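# Crack a pecan in the spring nut cracker

## Robot

A 7-joint arm with a two-finger parallel gripper is mounted at the origin on the work surface. World frame = base frame: x ahead of the robot, y to its left, z up, the work surface at z = 0. Lengths are in m, angles in rad, forces in N, time in s.
With the tool pointing down it reaches from about 0.4 to 0.925 m from the base axis. Payload 4.1 kg.
Tool frame: the origin (TCP) lies at the very end of the fingers, on their centre line; the grasp point (between the pads) lies 19 mm behind it (pinch_z is the distance from the TCP to the grasp point, in m); z points along the fingers, y is the line along which they close (so a half turn about z gives the same grasp; the last joint's range is limited). The gripper opens to 85 mm and grips with 20 to 120 N. Pads are 22 mm wide; open, the fingers measure 114 mm over their backs; the gripper's body (76 mm by 85 mm) begins 54 mm behind the grasp point. The pads swing forward as they close: fully open they stand 13 mm farther back than shut.
Start: joints at [-1.227, 0.398, 0.045, 1.537, -0.019, 1.207, -0.051], TCP at [0.278, 0.587, 0.231] pointing down, gripper open.
Joint ranges: [-2.82, 2.82], [-0.49, 2.23], [-1.37, 1.46], [0, 2.46], [-1.36, 4.5], [0.23, 2], [-2.94, 2.94]. Speed limits (rad/s): [2.57, 2.57, 3.14, 3.14, 3.14, 3.14, 3.14].

## Interface

Orientations are given as a unit quaternion [w, x, y, z].
In Python, from station import read_state, camera, camera_info, close_job, pinch_z gives the robot as it stands.
- The arm moves only by the tool arm_command, never from a script. Its argument "plan" is text: rows parted by semicolons, each of 6 numbers parted by spaces: the shift along the tool's x, y, z normalised to -1 to 1, where 1 is 500 mm, then the turn, a rotation vector about the tool's x, y, z normalised to -1 to 1, where 1 is 60 degrees. A call has 1 to 20 rows; each row is the pose to reach, as a shift and turn from the pose commanded when the call began, along the tool's axes at that moment; what a row does not reach only later rows make up. A row lasts 1/8 s, in which the tool goes at most 62.5 mm and 10.7 degrees, less where a joint would pass 70% of its speed; a pose out of reach is approached as far as the arm can. A call with a number of a shift or a turn outside -1 to 1 is refused whole. A call with a gripper value outside its range is refused whole. "fingers" is the gripper command: -1 is shut, 1 is fully open, values between are in proportion, set as the call begins (left out, the last holds). The fingers move at their own pace and stop on an object; "force" is the grip in N (left out, the last holds). Time passes only in rows, so rows that repeat a pose let the fingers close. It gives the time, the measured TCP pose, the force, the opening and the grip force at its end, in the units of the state.
- read_state(): the state, without advancing time (a new reading comes with each control period).
- camera(name): name is "scene" or "side" or "wrist"; returns the picture (420x560x3 uint8, blue, green, red); there is no depth.
- camera_info(name): a dict with "fx", "fy", "cx", "cy" (pixels), "R" (3x3) and "t" (3): a world point X has camera coordinates R X + t. Camera axes: x right, y down, z forward; pixel columns grow to the right and rows downward; lengths in m; the calibration is good to about 2 mm. A picture is of the moment at which its call begins: read the wrist's pose just before it. camera_info takes no time and is no camera call; for the wrist camera it gives the pose at the moment of the call.
- close_job(): hands the job in; it is judged then, once.
The state is a dict: "clock": time; "q": joint angles; "qvel": joint speeds; "joint_torque": joint torques, N m; "position": TCP position; "orientation": TCP orientation; "wrist_force": force on the tool from outside, world axes, zero at the start; "moment": the same for the moment, N m; "gripper_width": opening from 0.0 (shut) to 1.0 (fully open); "grasp_force": force on a finger pad.
Only numpy, scipy, OpenCV 4.12 (cv2) and the standard library are available. Lean on these libraries where they do the work, as an engineer would, in place of code of your own. Each camera call takes 0.05 s, during which the arm holds its last target. There are 200 camera calls.

## Task

Crack the pecan from the blue saucer in the spring nut cracker. With the striker still forward, lay the nut lengthwise in the saddle and let go; draw the striker back by its red handle only until the sear catches and holds it by itself, take your hand away, then press the yellow trip pad so that the striker flies and cracks the shell. Do not heave the striker into its rubber buffer or lean hard on the pad, leave the cracked nut in the saddle, and leave the other things on the counter where they stand.

Things in the scene. Friction and masses are not known exactly. Their poses are not given: they have to be found in the camera images.
- cracker: Spring nut cracker on a dark board 100 x 330 x 18 mm, fixed to the counter. Origin on the counter under the board, x across it, y along it from the green anvil block (70 mm wide, 78 high, its steel face at y -120 mm) to the trip lever, z up; all offsets below are in this frame. The striker slides along y between two guide rods 10 mm thick at x -28 and +28 (tops at z 43).
- saddle (a point): Where the nut's middle belongs: x 0, y -94, z 62 mm of the cracker, on the striker's axis, over an aluminium V-saddle (24 mm wide, 24 long, edges at z 54 mm). The open gap there is 52 mm long, from the anvil's face to the striker's nose (18 mm thick, at y -68 at rest). The nut lies along y.
- handle (a point): Middle of the red barrel handle upright on the striker's carriage: about 24 mm thick, 36 mm tall (80 to 116 mm above the counter); at rest at x 0, y -26 mm of the cracker, moves to its +y with the draw. Carriage below it: 26 mm wide up to z 74, 72 mm wide below z 50.
- striker (a joint): Draw of the striker, m: 0 at rest, grows towards the cracker's +y. Spring: about 0.28 N per mm of draw; 1 to 2 N more over the 18 mm before the catch. The sear catches at a draw from 34 to 54 mm (setting varies); 2 mm further the carriage meets a rubber buffer (about 8 N per mm; over 12 N is too rough). Fired, it overruns to -16 mm and returns; let down gently it never reaches the nut.
- pad_place (a point): Middle of the range where the yellow trip pad (30 x 30 mm, top at z 95 mm) can stand, a point fixed on the cracker: x 0, y 136, z 95. The sear block slides with the setting: the pad's centre is at y 92 mm plus the catching draw (126 to 146). It ends a see-saw lever pivoted 37 mm nearer the striker: 5 to 9 N fires it after 4 to 5 mm, it bottoms at 9 mm and springs back; over 25 N is too rough.
- nut: Pecan in its shell, brown, 44 mm long, 25 mm thick, 13 g; origin at its middle, x along its length. It starts lying in the saucer (middle 18 mm above the counter).
- nut_crush (a joint): How far the shell's end has been driven in, in m: 0 whole, 0.006 at most. It takes 10 N or more along the nut's length.
- saucer: Blue ceramic saucer, 156 mm across, rim 20 mm high; flat inner floor about 90 mm across, 5 mm above the counter. Origin under its centre.
- bowl: White bowl for the shells, 116 mm across, 45 mm high, empty; leave it. Origin under its centre. It and the saucer stand left and right of the cracker, either way round.
- lunchbox: Closed pink lunchbox 131 x 181 x 62 mm, leave it. Origin under its centre.
- tumbler: Clear acrylic tumbler, 74 mm across, 115 mm high, leave it. Origin under its centre.
- ladle_rest: Stainless ladle rest 80 x 150 mm with a ladle in it whose handle stands out 130 mm to its -y, 50 mm high, leave it. Origin under its centre.

How it is judged:
On the way, in this order (a step that is already met when the one before it is completed fails the run):
1. the whole nut lies lengthwise in the saddle, let go, the striker still forward (x of nut in the frame of cracker between -0.005 and 0.005 m and y of nut in the frame of cracker between -0.102 and -0.086 m and z of nut in the frame of cracker between 0.056 and 0.067 m and angle between the x axis of nut and the y axis of cracker, either way round below 0.2 rad and value of joint nut_crush below 0.002 m and contact force between the fingers and anything else below 0.2 N and value of joint striker between -0.01 and 0.01 m), for 0.2 s.
2. the striker is drawn and held by the sear alone, the hand off it, the nut still whole in the saddle (x of nut in the frame of cracker between -0.005 and 0.005 m and y of nut in the frame of cracker between -0.102 and -0.086 m and z of nut in the frame of cracker between 0.056 and 0.067 m and angle between the x axis of nut and the y axis of cracker, either way round below 0.2 rad and value of joint nut_crush below 0.002 m and contact force between the fingers and anything else below 0.2 N and value of joint striker between 0.031 and 0.06 m and velocity of joint striker between -0.02 and 0.02 m/s), for 0.3 s.
3. the fired striker has cracked the shell (value of joint nut_crush above 0.003 m), for 0.1 s.
At the end, for the whole second after the job is handed in: The nut's shell is driven in by more than 3 mm, the nut lies still in the saddle (middle within 15 mm of the saddle point, 52 to 72 mm above the counter), and the striker is forward again (draw within 10 mm of 0) (value of joint nut_crush above 0.003 m and horizontal distance between nut and saddle below 0.015 m and height (world z) of nut between 0.052 and 0.072 m and linear speed of nut below 0.03 m/s and value of joint striker between -0.01 and 0.01 m); the robot touches nothing.
It fails at once if the striker's carriage is pressed into its rubber buffer with more than 12 N (contact force between striker_c0 and buffer_c0 above 12 N).
It fails at once if the trip pad is pressed with more than 25 N (contact force between the fingers and trip_lever_c3 above 25 N).
It fails at once if the tumbler, lunchbox, ladle rest or bowl is shifted by more than 30 mm, the saucer by more than 60 mm, or the tumbler is tipped (distance of any of tumbler, lunchbox, ladle_rest, bowl from where it was at the start of the episode above 0.03 m or distance of saucer from where it was at the start of the episode above 0.06 m or angle between tumbler's own z axis and vertical above 0.3 rad).
It also fails if it takes over 67 s, if anything falls off the work surface, if the arm or the gripper's body presses on something with over 40 N, if the wrist force passes 120 N, or if a joint passes its speed limit or range.

## Working session

There is one attempt and no reset: what is moved stays moved. The work goes in short steps, Python scripts to look and compute and a tool call to move; the robot and the scene stay as the last step left them, time stands still between calls to the robot, and variables do not carry over. Pictures are saved under pics/ and viewed, at most 10 in all, crops included, and the job is handed in when it is done.

Besides the shell and the picture viewer there is one more tool, called after "Emit:" in YAML: its name, and indented under it one key for each argument. arm_command: Moves the arm, as the interface text tells. Its arguments: {"type":"object","properties":{"plan":{"type":"string"},"fingers":{"type":"number"},"force":{"type":"number"}},"required":["plan"]}

```bash
ls; mkdir -p pics
python3 - <<'E'
from station import *
import cv2
s=read_state();print(s)
print(pinch_z if not callable(pinch_z) else pinch_z())
a=camera("scene");b=camera("side")
cv2.imwrite("pics/scene0.png",a);cv2.imwrite("pics/side0.png",b)
for n in("scene","side","wrist"):print(n,camera_info(n))
E
```

```text
pics
{'clock': 0.0, 'q': array([-1.22701227,  0.39921322,  0.04501994,  1.53788955, -0.01872976,
        1.20688313, -0.05069348]), 'qvel': array([ 0.0004124 ,  0.00093104, -0.00099045,  0.00128906, -0.00026921,
       -0.00225156, -0.00010428]), 'joint_torque': array([-9.06266923e-04, -4.75131869e+01,  1.36426147e+00, -2.54215515e+01,
        1.16894231e-02,  9.74243798e-03,  1.54215576e-05]), 'position': array([0.27818916, 0.58675809, 0.2302452 ]), 'orientation': array([-1.65396172e-04,  2.19528925e-01,  9.75605494e-01, -9.71874466e-04]), 'wrist_force': array([-0.07289775, -0.0400099 , -0.34545686]), 'moment': array([-0.0191715 , -0.01037889,  0.04966484]), 'grasp_force': 0.0, 'gripper_width': 1.0009798932383476}
0.0187
scene {'fx': 406.3873655028275, 'fy': 406.3873655028275, 'cx': 275.6631104155391, 'cy': 208.5767512041105, 'R': array([[-6.74288293e-01,  7.38468193e-01,  1.63285023e-04],
       [ 4.30278793e-01,  3.93063161e-01, -8.12626305e-01],
       [-6.00162860e-01, -5.47874146e-01, -5.82785090e-01]]), 't': array([ 0.43399697, -0.20010324,  1.27937473])}
side {'fx': 389.58271576231266, 'fy': 389.58271576231266, 'cx': 280.7896029460779, 'cy': 208.960747064504, 'R': array([[ 0.98939439, -0.14453577,  0.01442731],
       [-0.06232813, -0.51216306, -0.85662372],
       [ 0.1312019 ,  0.84663948, -0.51573991]]), 't': array([-0.62708634,  0.12537762,  0.82918852])}
wrist {'fx': 339.2456378211622, 'fy': 339.2456378211622, 'cx': 274.59710501081594, 'cy': 208.35229212156503, 'R': array([[ 0.42819022,  0.90368629, -0.00205378],
       [ 0.85991263, -0.40674823,  0.30839285],
       [ 0.27785502, -0.13381688, -0.95125687]]), 't': array([-0.64914208, -0.04020678,  0.37962026])}
```

View pics/scene0.png

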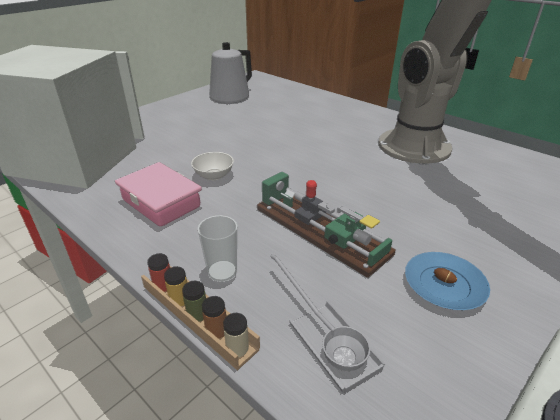

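View pics/side0.png

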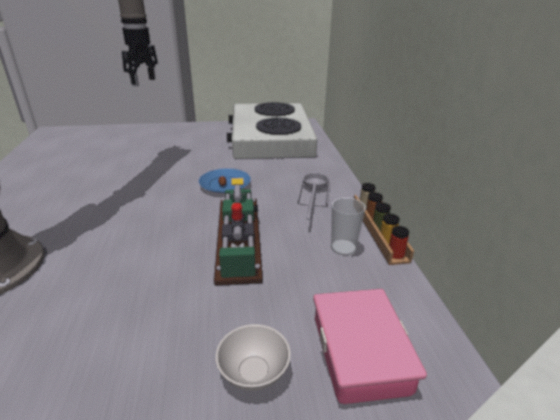

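The scene view shows the cracker at about (320,220): anvil at (275,190), red handle at (311,188), yellow pad at (370,221). The nut is at (445,275) in the blue saucer. The side view shows the handle at (237,211), pad (238,182) and nut (222,181).

```bash
cat > h.py <<'E'
from station import *
import cv2, numpy as np
def ray(ci,uv):
    d=np.array([(uv[0]-ci["cx"])/ci["fx"],(uv[1]-ci["cy"])/ci["fy"],1.])
    R=np.array(ci["R"]); d=R.T@d; return -R.T@np.array(ci["t"]), d/np.linalg.norm(d)
def plane(ci,uv,z):
    o,d=ray(ci,uv); return o+d*(z-o[2])/d[2]
def tri(rs):
    A=sum(np.eye(3)-np.outer(d,d) for o,d in rs); b=sum((np.eye(3)-np.outer(d,d))@o for o,d in rs)
    p=np.linalg.solve(A,b); return p,[float(np.linalg.norm((np.eye(3)-np.outer(d,d))@(p-o))) for o,d in rs]
def proj(ci,X):
    c=np.array(ci["R"])@X+np.array(ci["t"]); return np.array([ci["fx"]*c[0]/c[2]+ci["cx"],ci["fy"]*c[1]/c[2]+ci["cy"]])
HSV={"red":[((0,150,90),(6,255,255)),((174,150,90),(180,255,255))],"yellow":[((22,140,110),(34,255,255))],
 "blue":[((98,110,50),(115,255,255))],"green":[((55,70,20),(90,255,255))],"brown":[((3,90,20),(20,255,190))],}
def blobs(img,c,box=None,amin=15):
    h=cv2.cvtColor(img,cv2.COLOR_BGR2HSV); m=0
    for l,u in HSV[c]: m=m|cv2.inRange(h,l,u)
    if box: k=np.zeros_like(m);k[box[1]:box[3],box[0]:box[2]]=255;m=m&k
    cs,_=cv2.findContours(m,cv2.RETR_EXTERNAL,cv2.CHAIN_APPROX_NONE)
    return sorted([q for q in cs if cv2.contourArea(q)>=amin],key=cv2.contourArea,reverse=True)
def cen(q):
    m=cv2.moments(q);return np.array([m["m10"],m["m01"]])/m["m00"]
E
python3 - <<'E'
from h import *
S=cv2.imread("pics/scene0.png");D=cv2.imread("pics/side0.png")
cs,cd=camera_info("scene"),camera_info("side")
bx={"red":((295,170,330,205),(225,195,250,230)),"yellow":((350,205,390,235),(225,172,250,190)),"brown":((425,260,465,290),(212,172,232,190)),"blue":((390,240,500,320),(190,160,260,200)),"green":((250,165,300,215),(210,240,265,280))}
P={}
for c,(b1,b2) in bx.items():
    q1,q2=blobs(S,c,b1),blobs(D,c,b2)
    print(c,[(cen(q).round(1),cv2.contourArea(q)) for q in q1[:3]],[(cen(q).round(1),cv2.contourArea(q)) for q in q2[:3]])
    if q1 and q2:
        P[c],r=tri([ray(cs,cen(q1[0])),ray(cd,cen(q2[0]))]);print(P[c].round(4),np.round(r,4))
    if c=="brown":
        for q,ci in((q1[0],cs),(q2[0],cd)):print("n18",plane(ci,cen(q),.018), cv2.minAreaRect(q))
    if c=="blue":
        for q,ci in((q1[0],cs),(q2[0],cd)):
            e=cv2.fitEllipse(cv2.convexHull(q));print("rim20",plane(ci,e[0],.02))
v=P["yellow"]-P["red"];print("dist",v,np.hypot(*v[:2]),np.arctan2(v[1],v[0]))
E
```

```text
red [(array([311.1, 183.6]), 34.5)] [(array([236.3, 210.8]), 115.0)]
[0.5329 0.0025 0.1032] [0.0024 0.0024]
yellow [] [(array([236.9, 181. ]), 37.0)]
brown [(array([445.2, 275.2]), 195.5)] [(array([222. , 180.5]), 21.0)]
[0.5041 0.3204 0.0165] [0.0005 0.0005]
n18 [0.50661943 0.32068971 0.018     ] ((445.2000732421875, 275.10003662109375), (22.807893753051758, 11.627553939819336), 26.56505012512207)
n18 [0.50380544 0.31818756 0.018     ] ((222.0, 180.5), (4.0, 7.0), 0.0)
blue [] [(array([220.5, 179.5]), 606.0)]Traceback (most recent call last):
  File "<stdin>", line 14, in <module>
IndexError: list index out of range
```

Emit:
arm_command:
  plan: "-.42 -.32 -.07 0 0 -.21;-.837 -.637 -.14 0 0 -.423;-.837 -.637 -.14 0 0 -.423;-.837 -.637 -.14 0 0 -.423;-.837 -.637 -.14 0 0 -.423;-.837 -.637 -.14 0 0 -.423;-.837 -.637 -.14 0 0 -.423;-.837 -.637 -.14 0 0 -.423;-.837 -.637 -.14 0 0 -.423;-.837 -.637 -.14 0 0 -.423;-.837 -.637 -.14 0 0 -.423;-.837 -.637 -.14 0 0 -.423;-.837 -.637 -.14 0 0 -.423"
  fingers: 1

```text
clock: 1.72
position: [0.5197, 0.1214, 0.3011]
orientation: [-0.0, -0.001, 1.0, 0.0]
wrist_force: [-0.2, 0.6, 0.7]
gripper_width: 1.002
grasp_force: 0.0
```

Run:
```python
from h import *
s=read_state();print(s["clock"],s["position"],s["orientation"],s["qvel"].round(3))
ci=camera_info("wrist");a=camera("wrist");cv2.imwrite("pics/w1.png",a)
import pickle;pickle.dump(ci,open("w1.pkl","wb"))
for c in HSV:
  print(c,[(cen(q).round(1),cv2.contourArea(q)) for q in blobs(a,c)[:6]])
```

```text
1.725 [0.51971272 0.12144241 0.30110691] [-2.08003063e-04 -1.25152948e-03  9.99999191e-01  8.65010583e-05] [ 0.004 -0.     0.006 -0.003  0.    -0.003  0.001]
red [(array([164. , 194.1]), 485.0)]
yellow [(array([312.1, 200.1]), 692.0)]
blue [(array([436.5, 155.6]), 11559.5)]
green [(array([ 80. , 177.6]), 2593.0), (array([263.7, 171.5]), 1639.0), (array([262.3, 210.3]), 668.5), (array([335.2, 188.8]), 609.0), (array([133.4, 174.5]), 62.0)]
brown [(array([208.2, 145.6]), 3634.0), (array([239.8, 377.1]), 1187.0), (array([135.1, 171.6]), 881.0), (array([220.5, 172.6]), 503.0), (array([431.7, 153.7]), 486.0), (array([311.3, 176.2]), 455.0)]
```

View pics/w1.png

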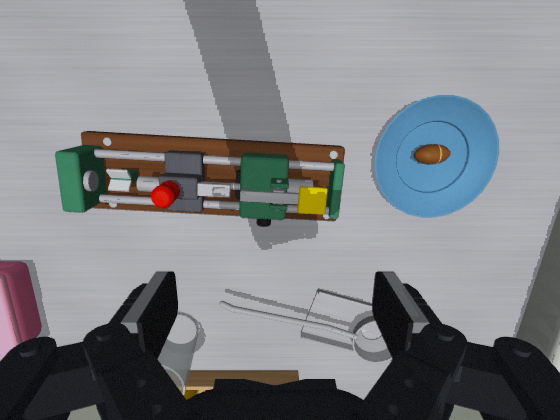

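Wrist view: the red knob is at (164,194), the pad (312,200), the anvil (80,178), and the nut (432,154) lies roughly along world y. Next is a second viewpoint for triangulation.

Emit:
arm_command:
  plan: ".02 .1 .05 0 0 0;.04 .24 .1 0 0 0;.04 .24 .1 0 0 0;.04 .24 .1 0 0 0;.04 .24 .1 0 0 0"

```text
clock: 2.4
position: [0.5011, 0.2385, 0.252]
orientation: [0.001, 0.001, 1.0, -0.0]
wrist_force: [0.4, 0.2, 0.2]
gripper_width: 0.992
grasp_force: 0.0
```

```bash
cat > m2.py <<'E'
from h import *
import pickle
s=read_state();print(s["clock"],s["position"])
c2=camera_info("wrist");b=camera("wrist");cv2.imwrite("pics/w2.png",b);pickle.dump(c2,open("w2.pkl","wb"))
a=cv2.imread("pics/w1.png");c1=pickle.load(open("w1.pkl","rb"))
cs,cd=camera_info("scene"),camera_info("side")
S=cv2.imread("pics/scene0.png");D=cv2.imread("pics/side0.png")
def best(img,c,near):
    q=[q for q in blobs(img,c) if np.linalg.norm(cen(q)-near)<70]
    return max(q,key=cv2.contourArea) if q else None
for c,p0,z in(("yellow",(312,200),.095),("red",(164,194),.116),("brown",(432,154),.018),("blue",(436,155),.02)):
    q1=best(a,c,np.array(p0)); X=plane(c1,cen(q1),z)
    g=proj(c2,X); q2=best(b,c,g)
    print(c,"plane1",X.round(4))
    if q2 is None: print(" no2",g);continue
    f=(lambda q:np.array(cv2.fitEllipse(cv2.convexHull(q))[0])) if c=="blue" else cen
    p,r=tri([ray(c1,f(q1)),ray(c2,f(q2))]);print("  tri",p.round(4),np.round(r,4),"plane2",plane(c2,f(q2),z).round(4),f(q2))
    if c in("brown","yellow"):
        for q,ci in((q1,c1),(q2,c2)):
            P=np.array([plane(ci,u,z)[:2] for u in q[:,0].astype(float)]);m,vv,ev=cv2.PCACompute2(P.astype(np.float32),None)
            R=cv2.minAreaRect((P*1000).astype(np.float32));print("   size mm",np.round(R[1],1),"ang",np.degrees(np.arctan2(vv[0][1],vv[0][0])).round(1),"rectc",np.round(R[0],1))
# board: brown-ish dark region in w1
h=cv2.cvtColor(a,cv2.COLOR_BGR2HSV)
m=cv2.inRange(h,(3,90,20),(20,255,130))|cv2.inRange(h,(55,70,20),(90,255,255));m[:120]=0;m[235:]=0;m[:,350:]=0
m=cv2.morphologyEx(m,cv2.MORPH_CLOSE,np.ones((9,9)))
q=max(cv2.findContours(m,0,1)[0],key=cv2.contourArea)
print("board bbox",cv2.boundingRect(q))
E
python3 m2.py
```

```text
2.4 [0.50110719 0.23849076 0.25196348]
yellow plane1 [0.544  0.1618 0.095 ]
  tri [0.5447 0.162  0.0923] [0.0001 0.0001] plane2 [0.5435 0.1627 0.095 ] [194.73181641 232.89556593]
   size mm [29.6 30.2] ang -10.5 rectc [544.2 161.8]
   size mm [29.3 29.9] ang -1.4 rectc [543.8 162.5]
red plane1 [0.532 0.011 0.116]
  tri [0.5348 0.0072 0.1047] [0.0003 0.0003] plane2 [0.5302 0.0162 0.116 ] [ 21.40452617 228.06247053]
brown plane1 [0.5059 0.3181 0.018 ]
  tri [0.5062 0.3184 0.0177] [0.0003 0.0003] plane2 [0.5064 0.3184 0.018 ] [345.33389783 176.38385549]
   size mm [22.5 42.9] ang 90.2 rectc [506.4 318.3]
   size mm [23.6 41.9] ang 91.7 rectc [506.5 318.5]
blue plane1 [0.508  0.3235 0.02  ]
  tri [0.5081 0.3244 0.0178] [0.0002 0.0002] plane2 [0.5075 0.3239 0.02  ] [350.52526855 177.67700195]
board bbox (55, 131, 290, 90)
```

View pics/w2.png

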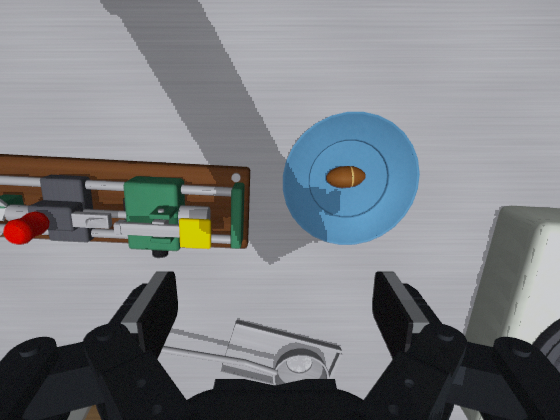

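The nut triangulates to (0.506,0.318,0.0177), matching 18 mm, and the pad to (0.5445,0.162,0.092), matching 95 mm. Next I'll refine the cracker axis and check the last joint.

Run:
```python
from h import *
import pickle
s=read_state();print(s["q"].round(3),s["position"],s["orientation"].round(4))
# board long edge (far side from camera bottom) line fit in both views, z=18mm
for n,x0,x1,r0,r1 in(("w1",120,335,125,155),("w2",10,205,145,175)):
    a=cv2.imread(f"pics/{n}.png");ci=pickle.load(open(n+".pkl","rb"))
    g=cv2.cvtColor(a,cv2.COLOR_BGR2HSV)[:,:,1].astype(int)
    pts=[]
    for u in range(x0,x1,3):
        col=g[r0:r1,u];k=np.where(col>100)[0]
        if len(k):pts.append(plane(ci,(u,r0+k[0]-.5),.018)[:2])
    P=np.array(pts,np.float32);vx,vy,px,py=cv2.fitLine(P,cv2.DIST_HUBER,0,.01,.01).ravel()
    if vy<0:vx,vy=-vx,-vy
    d=np.array([vx,vy]);nrm=np.array([vy,-vx]);e=np.array([px,py])
    res=np.abs((P-e)@nrm);print(n,len(P),"axis ang",np.degrees(np.arctan2(vy,vx)),"med res",np.median(res))
    for nm,X in(("pad",(.5445,.162)),("red",(.5345,.0072))):print("  x_cr of",nm,(np.array(X)-e)@nrm-.05,"along",(np.array(X)@d))
```

```text
[-0.697  0.215  0.206  1.745 -0.046  1.186  1.091] [0.50119392 0.23840017 0.25210515] [7.0e-04 1.4e-03 1.0e+00 0.0e+00]
w1 72 axis ang 86.836365 med res 0.0003162152
  x_cr of pad 0.00048470642284730026 along 0.1918028310723603
  x_cr of red -0.0009569912014784632 along 0.036686873701959846
w2 65 axis ang 86.845924 med res 0.00027159738
  x_cr of pad 0.0017127919570069858 along 0.19171359243616462
  x_cr of red 0.00024520612214617293 along 0.036597871308773754
```

Emit:
arm_command:
  plan: "-.01 .08 .05 0 0 .18;-.01 .16 .12 0 0 .36;-.01 .16 .184 0 0 .54;-.01 .16 .184 0 0 .72;-.01 .16 .184 0 0 .9;-.01 .16 .184 0 0 1;-.01 .16 .184 0 0 1"
  fingers: 0
  force: 25

```text
clock: 3.32
position: [0.5061, 0.3191, 0.16]
orientation: [0.0, 0.5, 0.866, 0.0]
wrist_force: [0.4, -0.5, -1.0]
gripper_width: 0.503
grasp_force: 0.0
```

Emit:
arm_command:
  plan: "0 0 .1 0 0 .17;0 0 .1 0 0 .34;0 0 .1 0 0 .483;0 0 .1 0 0 .483;0 0 .1 0 0 .483"

```text
clock: 3.95
position: [0.5055, 0.3201, 0.1097]
orientation: [0.0, 0.7, 0.714, 0.0]
wrist_force: [0.0, -0.6, -0.3]
gripper_width: 0.498
grasp_force: 0.0
```

Run:
```python
from h import *
from scipy.spatial.transform import Rotation as Ro
s=read_state();w=s["orientation"];print(s["position"],w.round(4),s["gripper_width"])
M=Ro.from_quat(np.r_[w[1:],w[0]]).as_matrix();print(M.round(3))
ci=camera_info("wrist");a=camera("wrist")
for q in blobs(a,"brown",amin=150):
    p=plane(ci,cen(q),.018);print(cen(q),p.round(4),cv2.contourArea(q),"tool d",(M.T@(p-s["position"])).round(4))
```

```text
[0.50550854 0.32006708 0.10969128] [0.000e+00 6.999e-01 7.143e-01 4.000e-04] 0.49815472189911086
[[-0.02   1.     0.001]
 [ 1.     0.02   0.   ]
 [ 0.     0.001 -1.   ]]
[287.54766242 347.76998583] [0.5189 0.2015 0.018 ] 1647.0 tool d [-0.1188  0.0109  0.0916]
[275.88873322 214.20548745] [0.5066 0.3191 0.018 ] 1427.5 tool d [-0.001   0.0011  0.0917]
```

Emit:
arm_command:
  plan: "-.002 .002 .09 0 0 0;-.002 .002 .16 0 0 0;-.002 .002 .19 0 0 0;-.002 .002 .203 0 0 0;-.002 .002 .203 0 0 0"

```text
clock: 4.62
position: [0.5068, 0.3196, 0.0085]
orientation: [0.0, 0.701, 0.714, 0.001]
wrist_force: [-0.5, -0.0, 0.2]
gripper_width: 0.501
grasp_force: 0.0
```

Emit:
arm_command:
  plan: "0 0 0 0 0 0;0 0 0 0 0 0;0 0 0 0 0 0;0 0 0 0 0 0"
  fingers: -1
  force: 25

```text
clock: 5.12
position: [0.5072, 0.3199, 0.0091]
orientation: [0.0, 0.701, 0.713, 0.001]
wrist_force: [-1.1, 0.1, 5.6]
gripper_width: 0.291
grasp_force: 24.8
```

Emit:
arm_command:
  plan: "0 0 -.08 0 0 0;0 0 -.18 0 0 0;-.05 0 -.28 0 0 .03;-.15 .01 -.384 0 0 .072;-.27 .01 -.384 0 0 .072;-.39 .02 -.384 0 0 .072;-.51 .02 -.384 0 0 .072;-.63 .02 -.384 0 0 .072;-.75 .03 -.384 0 0 .072;-.87 .03 -.384 0 0 .072;-.92 .03 -.384 0 0 .072;-.92 .03 -.384 0 0 .072;-.92 .03 -.384 0 0 .072"

```text
clock: 6.75
position: [0.5295, -0.1385, 0.1995]
orientation: [-0.001, 0.726, 0.687, 0.0]
wrist_force: [0.0, -0.6, -1.1]
gripper_width: 0.282
grasp_force: 24.9
```

Run:
```python
from h import *
import pickle
s=read_state();print(s["clock"],s["position"],s["orientation"].round(4),s["gripper_width"],s["grasp_force"])
ci=camera_info("wrist");a=camera("wrist");cv2.imwrite("pics/w3.png",a);pickle.dump(ci,open("w3.pkl","wb"))
for c in("red","yellow","green","brown"):
  for q in blobs(a,c,amin=60)[:5]: print(c,cen(q).round(1),cv2.contourArea(q),cv2.boundingRect(q))
```

```text
6.75 [ 0.52954372 -0.13852407  0.19948579] [-7.000e-04  7.264e-01  6.872e-01  3.000e-04] 0.2822110901786282 24.897860742348712
red [272.8   5. ] 276.0 (257, 0, 32, 14)
green [273.3 158.6] 2960.0 (229, 138, 89, 39)
brown [273.3  90.1] 4507.0 (245, 35, 57, 103)
brown [274.5 286.3] 3867.0 (247, 241, 57, 91)
brown [321.4  76.5] 1922.5 (311, 0, 21, 166)
brown [225.3  76.2] 1862.5 (215, 0, 21, 166)
```

View pics/w3.png

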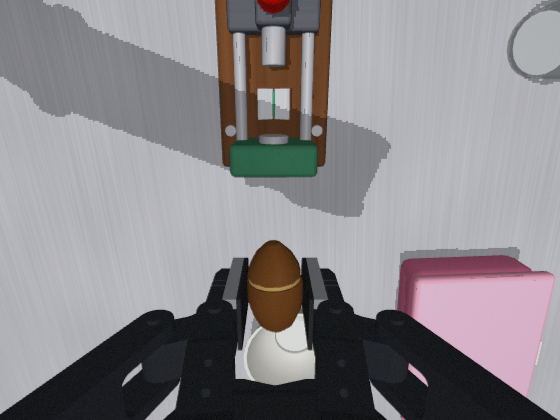

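Wrist view: the nut is held lengthwise at (274,286). The saddle is the white patch at (273,104), the striker nose tip is at row 66, and the anvil face edge at about row 140.

Run:
```python
from h import *
import pickle
from scipy.spatial.transform import Rotation as Ro
s=read_state();p=s["position"];w=s["orientation"]
M=Ro.from_quat(np.r_[w[1:],w[0]]).as_matrix();print(np.degrees(np.arctan2(M[1,0],M[0,0])))
c3=pickle.load(open("w3.pkl","rb"));c1=pickle.load(open("w1.pkl","rb"))
a=cv2.imread("pics/w3.png");b=cv2.imread("pics/w1.png")
def white(img,x0,y0,x1,y1,t=150):
    h=cv2.cvtColor(img,cv2.COLOR_BGR2HSV);m=cv2.inRange(h,(0,0,t),(180,60,255))
    k=np.zeros_like(m);k[y0:y1,x0:x1]=m[y0:y1,x0:x1];k=cv2.morphologyEx(k,cv2.MORPH_CLOSE,np.ones((5,5)))
    return max(cv2.findContours(k,0,1)[0],key=cv2.contourArea)
q3=white(a,252,80,296,125);q1=white(b,105,160,132,196)
R3=cv2.boundingRect(q3);R1=cv2.boundingRect(q1);print(R3,R1)
u3=np.array(cv2.minAreaRect(q3)[0]);u1=np.array(cv2.minAreaRect(q1)[0])
X,r=tri([ray(c3,u3),ray(c1,u1)]);print("saddle tri",X.round(4),r, "plane54",plane(c3,u3,.054).round(4),plane(c1,u1,.054).round(4))
for nm,z in(("saddle",.054),):
    P=[plane(c3,v,z) for v in((R3[0],R3[1]),(R3[0]+R3[2],R3[1]+R3[3]))];print("size",(P[1]-P[0]).round(4))
y=np.array([np.cos(np.radians(86.84)),np.sin(np.radians(86.84))]);x=np.array([y[1],-y[0]])
S=plane(c3,u3,.054)[:2]
for nm,uv,z in(("nose",(273.5,66),.062),("anvil top front",(273,140),.078),("anvil top back",(273,176),.078),("disc",(273,136),.062)):
    P=plane(c3,uv,z)[:2];print(nm,P.round(4),"rel saddle: x %.4f y %.4f"%((P-S)@x,(P-S)@y))
n=max(blobs(a,"brown",(245,235,305,335)),key=cv2.contourArea)
R=cv2.fitEllipse(n);print(R)
N=plane(c3,R[0],p[2]+.0095);print("nut in tool",(M.T@(N-p)).round(4))
for e in((274,241),(275,331)):print(" end",(M.T@(plane(c3,e,p[2]+.0095)-p)).round(4))
```

```text
86.8827107186385
(257, 89, 33, 30) (106, 169, 25, 22)
saddle tri [ 0.5323 -0.0632  0.0514] [0.00013521969969966906, 0.0001352196996996493] plane54 [ 0.5325 -0.0631  0.054 ] [ 0.5316 -0.0621  0.054 ]
size [ 0.0254 -0.0247  0.    ]
nose [ 0.5344 -0.0358] rel saddle: x 0.0005 y 0.0274
anvil top front [ 0.5311 -0.0895] rel saddle: x 0.0001 y -0.0264
anvil top back [ 0.5295 -0.1176] rel saddle: x 0.0000 y -0.0545
disc [ 0.5311 -0.0882] rel saddle: x -0.0000 y -0.0250
((274.4831237792969, 286.3367004394531), (55.249515533447266, 89.3390884399414), 177.37274169921875)
nut in tool [-0.0005 -0.0001 -0.0095]
 end [ 0.0213 -0.0003 -0.0095]
 end [-0.024   0.0001 -0.0095]
```

Emit:
arm_command:
  plan: ".1 -.002 .0 0 0 0;.154 -.003 .04 0 0 0;.154 -.003 .14 0 0 0;.154 -.003 .2 0 0 0;.154 -.003 .245 0 0 0;.154 -.003 .262 0 0 0;.154 -.003 .275 0 0 0;.154 -.003 .275 0 0 0;.154 -.003 .275 0 0 0"

```text
clock: 7.92
position: [0.533, -0.0634, 0.063]
orientation: [0.0, 0.727, 0.687, 0.001]
wrist_force: [-0.1, -1.0, -0.2]
gripper_width: 0.291
grasp_force: 24.9
```

```bash
python3 -c "
from station import *
s=read_state();print(s['position'],s['orientation'].round(4),s['wrist_force'].round(2))"
```

```text
[ 0.53301537 -0.06337612  0.0630433 ] [4.000e-04 7.271e-01 6.866e-01 6.000e-04] [-0.12 -0.96 -0.16]
```

Emit:
arm_command:
  plan: ".001 -.001 .006 0 0 0;.001 -.001 .012 0 0 0;.001 -.001 .012 0 0 0"

```text
clock: 8.3
position: [0.5317, -0.0628, 0.056]
orientation: [-0.0, 0.727, 0.687, -0.0]
wrist_force: [-0.4, -0.1, 0.6]
gripper_width: 0.291
grasp_force: 24.9
```

Emit:
arm_command:
  plan: "0 0 .004 0 0 0;0 0 .007 0 0 0;0 0 .007 0 0 0"

```text
clock: 8.68
position: [0.5326, -0.063, 0.0538]
orientation: [0.0, 0.727, 0.686, 0.001]
wrist_force: [-1.8, 0.6, 7.3]
gripper_width: 0.287
grasp_force: 25.5
```

The nut has touched down in the saddle. I'll ease off a little and release.

Emit:
arm_command:
  plan: "0 0 -.003 0 0 0;0 0 -.003 0 0 0"

```text
clock: 8.93
position: [0.5321, -0.0629, 0.0544]
orientation: [0.0, 0.727, 0.687, 0.0]
wrist_force: [-0.1, 0.2, 1.5]
gripper_width: 0.29
grasp_force: 25.0
```

Emit:
arm_command:
  plan: "0 0 0 0 0 0;0 0 0 0 0 0;0 0 0 0 0 0;0 0 0 0 0 0;0 0 -.06 0 0 0;0 0 -.15 0 0 0;0 0 -.25 0 0 0;-.1 0 -.29 0 0 0;-.154 0 -.29 0 0 0;-.154 0 -.29 0 0 0;-.154 0 -.29 0 0 0"
  fingers: 0

```text
clock: 10.3
position: [0.5274, -0.1386, 0.1989]
orientation: [-0.001, 0.727, 0.687, 0.0]
wrist_force: [-0.1, 0.7, 0.9]
gripper_width: 0.5
grasp_force: 0.0
```

Run:
```python
from h import *
import pickle
s=read_state();print(s["clock"],s["position"],s["wrist_force"].round(2))
ci=camera_info("wrist");a=camera("wrist");cv2.imwrite("pics/w4.png",a);pickle.dump(ci,open("w4.pkl","wb"))
S=np.array([.5323,-.0631]);y=np.array([np.cos(np.radians(86.85)),np.sin(np.radians(86.85))]);x=np.array([y[1],-y[0]])
h=cv2.cvtColor(a,cv2.COLOR_BGR2HSV);g=proj(ci,np.r_[S,.062]);print("expected px",g)
for q in blobs(a,"brown",(int(g[0]-40),int(g[1]-60),int(g[0]+40),int(g[1]+60)),30)[:6]:
    P=plane(ci,cen(q),.062)[:2];print(cen(q).round(1),cv2.contourArea(q),cv2.boundingRect(q),"rel x %.4f y %.4f"%((P-S)@x,(P-S)@y))
cv2.imwrite("pics/w4c.png",cv2.resize(a[0:260,150:400],None,fx=2.2,fy=2.2))
```

```text
10.3 [ 0.52740986 -0.13862049  0.19885801] [-0.06  0.69  0.88]
expected px [275.36742809 103.22701258]
[275.7  92.6] 4275.5 (248, 43, 56, 94) rel x 0.0003 y 0.0079
[235.8 105.7] 63.0 (235, 48, 3, 79) rel x -0.0312 y -0.0018
```

View pics/w4c.png

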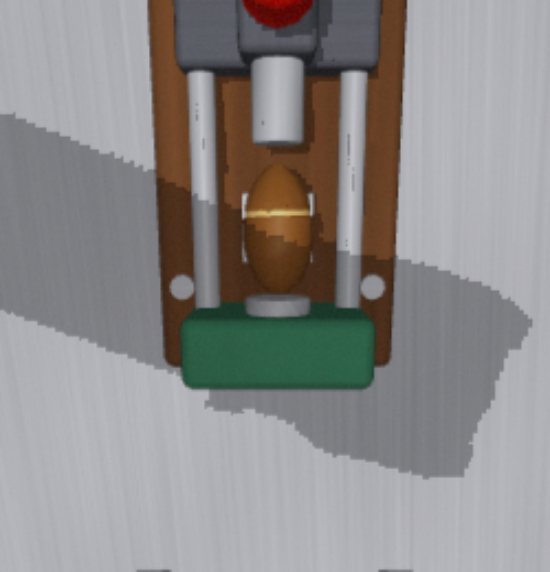

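The nut sits within 1 mm of the saddle point, lengthwise, with the striker forward. Next is the handle.

Emit:
arm_command:
  plan: ".1 .001 -.01 0 0 0;.2 .001 -.01 0 0 0;.287 .001 0 0 0 0;.287 .001 .08 0 0 0;.287 .001 .16 0 0 0;.287 .001 .21 0 0 0;.287 .001 .234 0 0 0;.287 .001 .234 0 0 0;.287 .001 .234 0 0 0"
  fingers: 0.2

```text
clock: 11.48
position: [0.5372, 0.0037, 0.0833]
orientation: [0.001, 0.727, 0.687, 0.001]
wrist_force: [-0.2, 0.3, 0.8]
gripper_width: 0.601
grasp_force: 0.0
```

Emit:
arm_command:
  plan: "0 0 0 0 0 0;0 0 0 0 0 0;0 0 0 0 0 0;0 0 0 0 0 0"
  fingers: -1
  force: 60

```text
clock: 11.98
position: [0.5363, 0.0036, 0.0834]
orientation: [-0.0, 0.727, 0.686, 0.0]
wrist_force: [-2.6, 0.3, 7.2]
gripper_width: 0.25
grasp_force: 58.5
```

Run:
```python
from station import *
s=read_state();print(s["clock"],s["position"],s["wrist_force"].round(2),s["gripper_width"])
```

```text
11.975 [0.53628829 0.00359016 0.08341756] [-2.63  0.31  7.23] 0.24989832981927224
```

Emit:
arm_command:
  plan: ".01 0 0 0 0 0;.02 0 0 0 0 0;.03 0 0 0 0 0;.04 0 0 0 0 0;.05 0 0 0 0 0;.06 0 0 0 0 0;.06 0 0 0 0 0;.06 0 0 0 0 0;.06 0 0 0 0 0"

```text
clock: 13.1
position: [0.5377, 0.0297, 0.0834]
orientation: [0.001, 0.728, 0.686, -0.001]
wrist_force: [-3.1, -5.8, 7.0]
gripper_width: 0.249
grasp_force: 58.6
```

Run:
```python
from station import *
s=read_state();print(s["clock"],s["position"],s["wrist_force"].round(2),s["gripper_width"])
```

```text
13.1 [0.53770124 0.02967291 0.08343726] [-3.09 -5.82  6.99] 0.24876909604049924
```

Emit:
arm_command:
  plan: ".004 0 0 0 0 0;.008 0 0 0 0 0;.008 0 0 0 0 0;.008 0 0 0 0 0"

```text
clock: 13.6
position: [0.5379, 0.0326, 0.0834]
orientation: [0.002, 0.728, 0.686, -0.002]
wrist_force: [-2.1, -7.9, 6.2]
gripper_width: 0.254
grasp_force: 58.6
```

Emit:
arm_command:
  plan: ".002 0 0 0 0 0;.004 0 0 0 0 0;.004 0 0 0 0 0;.004 0 0 0 0 0"

```text
clock: 14.1
position: [0.538, 0.0342, 0.0835]
orientation: [0.002, 0.728, 0.685, -0.002]
wrist_force: [-2.5, -9.2, 6.9]
gripper_width: 0.255
grasp_force: 58.6
```

Emit:
arm_command:
  plan: ".002 0 0 0 0 0;.004 0 0 0 0 0;.004 0 0 0 0 0;.004 0 0 0 0 0"

```text
clock: 14.6
position: [0.538, 0.0359, 0.0834]
orientation: [0.002, 0.728, 0.685, -0.002]
wrist_force: [-2.5, -9.5, 6.4]
gripper_width: 0.251
grasp_force: 58.6
```

Emit:
arm_command:
  plan: ".003 0 0 0 0 0;.007 0 0 0 0 0;.007 0 0 0 0 0;.007 0 0 0 0 0"

```text
clock: 15.1
position: [0.5382, 0.0392, 0.0834]
orientation: [0.002, 0.728, 0.685, -0.002]
wrist_force: [-3.8, -9.4, 6.1]
gripper_width: 0.251
grasp_force: 58.6
```

Emit:
arm_command:
  plan: ".002 0 0 0 0 0;.004 0 0 0 0 0;.004 0 0 0 0 0;.004 0 0 0 0 0"

```text
clock: 15.6
position: [0.5383, 0.0408, 0.0834]
orientation: [0.002, 0.728, 0.685, -0.002]
wrist_force: [-3.1, -10.2, 6.7]
gripper_width: 0.252
grasp_force: 58.6
```

Emit:
arm_command:
  plan: ".002 0 0 0 0 0;.003 0 0 0 0 0;.003 0 0 0 0 0;.003 0 0 0 0 0"

```text
clock: 16.1
position: [0.5384, 0.0424, 0.0834]
orientation: [0.002, 0.728, 0.685, -0.002]
wrist_force: [-3.0, -10.2, 7.1]
gripper_width: 0.254
grasp_force: 58.6
```

Emit:
arm_command:
  plan: ".001 0 0 0 0 0;.002 0 0 0 0 0;.002 0 0 0 0 0;.002 0 0 0 0 0"

```text
clock: 16.6
position: [0.5384, 0.0433, 0.0835]
orientation: [0.002, 0.728, 0.685, -0.002]
wrist_force: [-2.3, -9.7, 7.1]
gripper_width: 0.253
grasp_force: 58.6
```

Emit:
arm_command:
  plan: ".001 0 0 0 0 0;.002 0 0 0 0 0;.002 0 0 0 0 0;.002 0 0 0 0 0"

```text
clock: 17.1
position: [0.5384, 0.0435, 0.0834]
orientation: [0.002, 0.728, 0.685, -0.003]
wrist_force: [-3.3, -10.7, 6.5]
gripper_width: 0.25
grasp_force: 58.6
```

Emit:
arm_command:
  plan: ".001 0 0 0 0 0;.002 0 0 0 0 0;.002 0 0 0 0 0;.002 0 0 0 0 0"

```text
clock: 17.6
position: [0.5385, 0.0437, 0.0835]
orientation: [0.003, 0.729, 0.685, -0.003]
wrist_force: [-2.9, -12.6, 6.4]
gripper_width: 0.253
grasp_force: 58.6
```

The carriage has stalled on the buffer at about 40 mm of draw, so the sear should have caught near 38 mm. I'll back off and check that the force drops.

Emit:
arm_command:
  plan: "-.003 0 0 0 0 0;-.006 0 0 0 0 0;-.01 0 0 0 0 0;-.013 0 0 0 0 0;-.013 0 0 0 0 0;-.013 0 0 0 0 0"

```text
clock: 18.35
position: [0.5383, 0.0412, 0.0834]
orientation: [0.001, 0.728, 0.686, -0.001]
wrist_force: [-3.1, -6.0, 7.0]
gripper_width: 0.25
grasp_force: 58.6
```

Emit:
arm_command:
  plan: "-.004 0 0 0 0 0;-.007 0 0 0 0 0;-.007 0 0 0 0 0;-.007 0 0 0 0 0"

```text
clock: 18.85
position: [0.5384, 0.041, 0.0834]
orientation: [-0.0, 0.727, 0.686, 0.0]
wrist_force: [-2.7, -0.1, 6.7]
gripper_width: 0.254
grasp_force: 58.5
```

The sear is holding with no load on my hand. Open and lift away.

Emit:
arm_command:
  plan: "0 0 0 0 0 0;0 0 0 0 0 0;0 0 0 0 0 0;0 0 0 0 0 0;0 0 -.06 0 0 0;0 0 -.14 0 0 0;0 0 -.2 0 0 0;0 0 -.2 0 0 0;0 0 -.2 0 0 0;0 0 -.2 0 0 0"
  fingers: 0.2

```text
clock: 20.1
position: [0.5374, 0.0414, 0.181]
orientation: [-0.001, 0.727, 0.687, -0.001]
wrist_force: [-0.4, 0.2, -0.0]
gripper_width: 0.6
grasp_force: 0.0
```

Run:
```python
from h import *
from scipy.spatial.transform import Rotation as Ro
s=read_state();p=s["position"];w=s["orientation"];print(s["clock"],p,s["wrist_force"].round(2))
M=Ro.from_quat(np.r_[w[1:],w[0]]).as_matrix()
ci=camera_info("wrist");a=camera("wrist");cv2.imwrite("pics/w5.png",a)
S=np.array([.5323,-.0631]);y=np.array([np.cos(np.radians(86.85)),np.sin(np.radians(86.85))]);x=np.array([y[1],-y[0]])
for c,z in(("yellow",.095),("red",.116)):
  for q in blobs(a,c,amin=60)[:2]:
    P=plane(ci,cen(q),z);r=P[:2]-S;print(c,cen(q).round(1),cv2.contourArea(q),P.round(4),"cr x %.4f y %.4f"%(r@x,r@y-.094),"tool",(M.T@(P-p)).round(4))
```

```text
20.1 [0.53741218 0.04141317 0.18097702] [-0.36  0.19 -0.04]
yellow [275.9  26.1] 2539.0 [0.545  0.1616 0.095 ] cr x 0.0003 y 0.1311 tool [0.1205 0.0009 0.0859]
red [276.1 214.3] 1133.5 [0.5388 0.0494 0.116 ] cr x 0.0003 y 0.0187 tool [0.0081 0.0011 0.065 ]
```

View pics/w5.png

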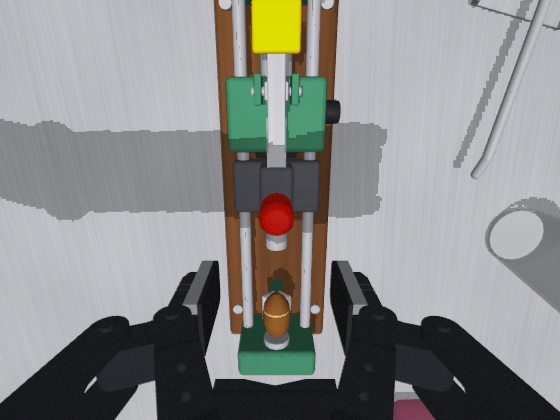

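The striker is held back clear of the nut, with the knob at (276,214); the pad is at (276,26). I'll shut the fingers, go over the pad and press softly.

Emit:
arm_command:
  plan: ".1 .001 0 0 0 0;.2 .002 0 0 0 0;.242 .002 .02 0 0 0;.242 .002 .09 0 0 0;.242 .002 .14 0 0 0;.242 .002 .156 0 0 0;.242 .002 .156 0 0 0;.242 .002 .156 0 0 0"
  fingers: -1
  force: 30

```text
clock: 21.15
position: [0.5472, 0.162, 0.1053]
orientation: [0.0, 0.727, 0.686, 0.001]
wrist_force: [0.5, 0.1, -0.2]
gripper_width: 0.004
grasp_force: 0.0
```

Emit:
arm_command:
  plan: "0 0 .006 0 0 0;0 0 .012 0 0 0;0 0 .016 0 0 0;0 0 .016 0 0 0"

```text
clock: 21.65
position: [0.5462, 0.1621, 0.0961]
orientation: [-0.0, 0.727, 0.687, -0.0]
wrist_force: [-0.6, -0.4, 0.8]
gripper_width: 0.0
grasp_force: 0.0
```

Emit:
arm_command:
  plan: "0 0 .004 0 0 0;0 0 .007 0 0 0;0 0 .007 0 0 0;0 0 .007 0 0 0"

```text
clock: 22.15
position: [0.5466, 0.1632, 0.0937]
orientation: [-0.0, 0.727, 0.687, 0.001]
wrist_force: [-2.1, 2.0, 5.4]
gripper_width: -0.003
grasp_force: 2.9
```

Emit:
arm_command:
  plan: "0 0 .002 0 0 0;0 0 .005 0 0 0;0 0 .005 0 0 0;0 0 .005 0 0 0"

```text
clock: 22.65
position: [0.5469, 0.1638, 0.0909]
orientation: [-0.0, 0.727, 0.687, 0.001]
wrist_force: [0.2, 3.8, 4.8]
gripper_width: 0.002
grasp_force: 2.5
```

Emit:
arm_command:
  plan: "0 0 .002 0 0 0;0 0 .004 0 0 0;0 0 .004 0 0 0;0 0 .004 0 0 0"

```text
clock: 23.15
position: [0.547, 0.1638, 0.0888]
orientation: [-0.0, 0.727, 0.687, 0.001]
wrist_force: [-0.6, 5.9, 4.9]
gripper_width: -0.002
grasp_force: 3.1
```

Run:
```python
from h import *
s=read_state();print(s["clock"],s["position"],s["wrist_force"])
a=camera("side");print([(cen(q).round(1),cv2.contourArea(q)) for q in blobs(a,"red",(220,170,255,235),8)])
```

```text
23.15 [0.54703473 0.16382955 0.08876179] [-0.61250652  5.90679135  4.90337695]
[(array([236.2, 210.5]), 117.0)]
```

The handle is back at its rest pixel, so it has fired. I'll lift off and check the nut.

Emit:
arm_command:
  plan: "0 0 -.02 0 0 0;0 0 -.08 0 0 0;-.1 0 -.18 0 0 0;-.2 0 -.2 0 0 0;-.3 0 -.2 0 0 0;-.4 0 -.2 0 0 0;-.5 0 -.2 0 0 0;-.6 0 -.2 0 0 0;-.6 0 -.2 0 0 0;-.6 0 -.2 0 0 0"

```text
clock: 24.45
position: [0.5281, -0.1378, 0.1878]
orientation: [-0.001, 0.728, 0.686, -0.001]
wrist_force: [0.2, 0.7, 0.1]
gripper_width: -0.001
grasp_force: 0.0
```

Run:
```python
from h import *
s=read_state();print(s["clock"],s["position"],s["wrist_force"].round(2))
ci=camera_info("wrist");a=camera("wrist")
g=proj(ci,np.array([.5323,-.0631,.062]));print(g)
S=np.array([.5323,-.0631])
for q in blobs(a,"brown",(int(g[0]-40),int(g[1]-60),int(g[0]+40),int(g[1]+60)),30)[:3]:print(cen(q),cv2.boundingRect(q),(plane(ci,cen(q),.062)[:2]-S).round(4))
x0,y0=int(g[0])-110,max(0,int(g[1])-120)
cv2.imwrite("pics/w6.png",cv2.resize(a[y0:y0+240,x0:x0+220],None,fx=2.4,fy=2.4))
```

```text
24.45 [ 0.52809034 -0.13783193  0.18776486] [0.18 0.72 0.09]
[274.51447552 104.40029117]
[274.81851852  93.91183733] (246, 44, 59, 96) [0.0007 0.0075]
```

View pics/w6.png

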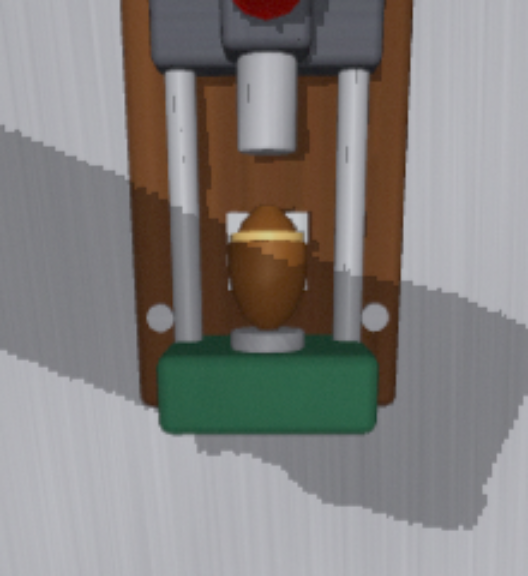

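The nut, at crop rows 205–330, now lies against the anvil with its striker-side end visibly driven in. It is still in the saddle and the striker is forward.

```bash
python3 -c "
from station import *
print(close_job())"
```

```text
the job is handed in; nothing more can be done
None
```

The pecan was cracked and left in the saddle, the striker is forward again, and the job was handed in at about 24.5 s of the 67 s allowed; `close_job()` returned no verdict, and I judged the crack from the last wrist picture.

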